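# Scoop the red signal ball out of its jar

### The arm

A 6-joint arm with a two-finger parallel gripper is mounted at the origin on a cart in front of the work surface, level with it; the furniture and walls round the work are solid. World frame = base frame: x ahead of the robot, y to its left, z up, the work surface at z = 0. Lengths are in m, angles in rad, forces in N, time in s.
With the tool pointing down it reaches from about 0.4 to 0.925 m from the base axis. Payload 3.4 kg.
Tool frame: the origin (TCP) lies midway between the tips of the shut fingers; the grasp point (between the pads) lies 19 mm behind it (arm.hold_point_z is the distance from the TCP to the grasp point, in m); z points along the fingers, y is the line along which they close (so a half turn about z gives the same grasp; the last joint's range is limited). The gripper opens to 85 mm and grips with 20 to 120 N. Pads are 22 mm wide; open, the fingers measure 114 mm over their backs; the gripper's body (76 mm by 85 mm) begins 54 mm behind the grasp point. The pads swing forward as they close: fully open they stand 13 mm farther back than shut.
Start: joints at [-1.357, 0.307, 1.506, -0, 1.328, -0.073], TCP at [0.163, -0.551, 0.207] pointing down, gripper open.
Joint ranges: [-3.12, 3.12], [-1.05, 2.28], [0.14, 2.33], [-1.42, 4.57], [0.1, 2.73], [-2.68, 2.68]. Speed limits (rad/s): [2.57, 2.57, 3.14, 3.14, 3.14, 3.14].

### API

Orientations are given as a unit quaternion [w, x, y, z].
In Python, from bench import arm gives the robot as it stands. Calls block until the motion is done:
- arm.movep(position, orientation): joint-space move of the TCP to a pose.
- arm.move_straight(position, feed=0.15, rot=None): straight line of the TCP; rot=None keeps the orientation; feed is the mean speed in m/s.
- arm.move_joints(angles): joint-space move.
- arm.release() and arm.gripper_close(force=None): open the fingers fully, or close them until they stop; force is the grip in N (None keeps the last).
- arm.pause(seconds).
- arm.solve_ik(position, orientation): joint angles nearest the present ones, or None.
- arm.snapshot(name): name is "scene" or "top"; returns the picture (384x512x3 uint8, red, green, blue); there is no depth.
- arm.get_calibration(name): a dict with "camera_matrix" (3x3 intrinsics, pixels), "dist" ([k1, k2, p1, p2, k3] as OpenCV has them; the pictures are not rectified), "origin" and "rotation" of the camera in the world. Camera axes: x right, y up, looking along -z (the intrinsics and any distortion apply to the point x, -y, -z); pixel columns grow to the right and rows downward; lengths in m; the calibration is good to about 2 mm. A picture is of the moment at which its call begins. get_calibration takes no time and is no camera call.
A pose or a line that the arm cannot do raises arm.PlanningError and nothing moves.
- arm.finish_job(): hands the job in; it is judged then, once.
Readings, each from a call of its own:
- arm.current_time(): time.
- arm.current_joint_positions(): joint angles.
- arm.current_joint_velocities(): joint speeds.
- arm.current_joint_efforts(): joint torques, N m.
- arm.current_ee_pos(): TCP position.
- arm.current_tcp_rot(): TCP orientation.
- arm.current_force(): force on the tool from outside, world axes, zero at the start.
- arm.current_moment(): the same for the moment, N m.
- arm.current_width(): finger opening in m.
- arm.current_finger_force(): force on a finger pad.
Only numpy, scipy, OpenCV 4.12 (cv2) and the standard library are available. Lean on these libraries where they do the work, as an engineer would, in place of code of your own. Each camera call takes 0.05 s, during which the arm holds its last target. There are 200 camera calls.

### The job

Take the yellow-handled wire scoop, tilt it into the narrow-necked clear jar that holds the red ball (not the blue one), slide its rails under the ball and tip it back so that the ball rides out in the scoop. Stand the scoop upright in the wooden tray, with the red ball in the tray too, and let go; never touch the ball with the fingers.

Things in the scene. Friction and masses are not known exactly. Their poses are not given: they have to be found in the camera images.
- scoop: loose wire scoop, 70 to 115 g, standing upright on its two level rails. Origin at their underside below the stem; z up the stem, x along the rails to the tips. Rails: 4 mm steel wire, centres 27 mm apart, from x = -6 to +44 mm, the last 8 mm flaring to 33 mm over all. Back plate 31 mm wide, 22 high at x = 0. Carries a 36 mm ball between plate and tips, leaning slightly back (tips up)
- scoop_grip (a point): middle of the scoop's yellow grip, 135 mm above the scoop's origin: an upright square bar 16 x 16 mm, sides along the scoop's x and y, 70 mm long (100 to 170 mm above the origin); below it a 7 mm stem. Axes as the scoop's
- red_ball: loose red wooden ball, 36 mm in diameter, 14 to 26 g, lying in its jar against the wall on the jar's low +x side. Origin at its centre
- jar_red: clear jar with the red ball (a like jar holds a blue one), fixed, dark foot 128 mm wide. Origin on its axis, underside. Rim 98 mm high; body 112 mm wide inside, walls 3 mm. Floor inside is flat and slopes 12 degrees down to the jar's +x (which faces the robot's left): z = 38 mm at the -x wall, 26 on the axis, 14 at the +x wall. Rails tilted so, tips down to +x, lie flat on it
- jar_red_mouth (a point): centre of the jar's round mouth at the rim, 98 mm above the jar's origin; the neck is 82 mm wide inside and 14 mm deep, with a brass ring outside; below it a shoulder widens to the full body at z = 70 mm. Behind the jars a raised railway track crosses over the bench, its underside 475 mm up, its near edge at about x = 0.64 (y = -0.27) to 0.70 (y = -0.1): keep the wrist clear of it
- tray: open wooden tray with grey lining, fixed to the bench, 130 (x) x 95 (y) mm outside, walls 6 mm thick and 28 mm high, inner floor 7 mm above the origin. Origin at the centre of its underside, z up. Tray, jars and scoop all stand on the right-hand board of the bench, whose top is at z = 5.6 mm
Mind the look-alikes: they are no part of the job. There is more than one size of the scoop; the job needs the larger.

How it is judged:
By the outcome, as a careful person would: the job done as asked, in the order asked, and still so for the second after the job is handed in, with the robot touching nothing.
It also fails if it takes over 54 s, if anything falls off the work surface, if the arm or the gripper's body presses on something with over 40 N, if the wrist force passes 120 N, or if a joint passes its speed limit or range.

## Working session

There is one attempt and no reset: what is moved stays moved. The work goes in short steps, each a Python script; the robot and the scene stay as the last script left them, time stands still between calls to the robot, and variables do not carry over. Pictures are saved under pics/ and viewed, at most 10 in all, crops included, and the job is handed in when it is done.

```bash
mkdir -p pics; ls; python3 - <<'E'
from bench import arm
import cv2,numpy as np
for n in("scene","top"):
    im=arm.snapshot(n); cv2.imwrite(f"pics/{n}0.png",im[:,:,::-1])
    c=arm.get_calibration(n); print(n,{k:np.round(v,4).tolist() for k,v in c.items()})
a=cv2.imread("pics/scene0.png");b=cv2.imread("pics/top0.png")
E
```

```text
pics
scene {'camera_matrix': [[393.8262, 0.0, 256.6589], [0.0, 393.8262, 196.0852], [0.0, 0.0, 1.0]], 'dist': [-0.0627, 0.0, 0.0, 0.0, 0.0], 'origin': [0.2867, -0.7919, 0.8431], 'rotation': [0.9199, 0.3487, -0.0651, -0.1673]}
top {'camera_matrix': [[454.2607, 0.0, 257.1353], [0.0, 454.2607, 189.2747], [0.0, 0.0, 1.0]], 'dist': [-0.1595, 0.0, 0.0, 0.0, 0.0], 'origin': [0.4337, -0.1662, 1.059], 'rotation': [-0.7032, -0.0254, 0.025, 0.7101]}
```

View pics/scene0.png

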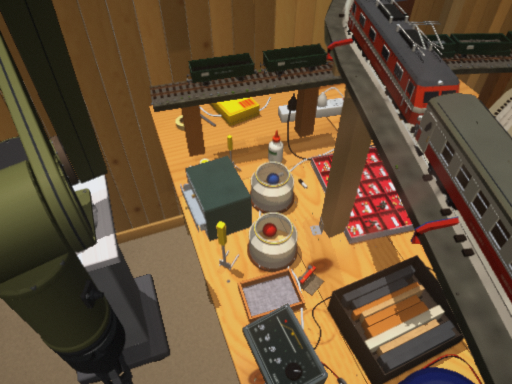

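View pics/top0.png

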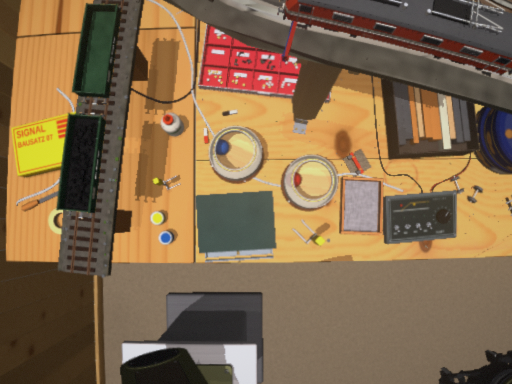

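The pictures show the red ball's jar at scene (273,240) / top (310,181), the blue ball's jar at scene (272,187) / top (235,153), and the tray at scene (271,293) / top (361,205). There are two yellow-handled scoops. One is at scene (222,245) / top (315,238), on the right-hand board. The other is at scene (229,143) / top (165,182), on the left board, and looks smaller. The first fits the description. I'll confirm it in an enlarged crop.

```bash
python3 - <<'E'
import cv2,numpy as np
a=cv2.imread("pics/scene0.png");b=cv2.imread("pics/top0.png")
cv2.imwrite("pics/c1.png",cv2.resize(a[200:330,190:320],(780,600),interpolation=cv2.INTER_CUBIC) if 0 else cv2.resize(a[205:325,185:325],None,fx=5,fy=5,interpolation=cv2.INTER_CUBIC))
cv2.imwrite("pics/c2.png",cv2.resize(b[145:255,275:395],None,fx=5.4,fy=5.4,interpolation=cv2.INTER_CUBIC))
p=np.hstack([cv2.resize(a[125:175,200:260],None,fx=6,fy=6,interpolation=cv2.INTER_CUBIC),cv2.resize(b[160:210,140:200],None,fx=6,fy=6,interpolation=cv2.INTER_CUBIC)])
cv2.imwrite("pics/c3.png",p)
E
```

```text
(no output)
```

View pics/c1.png

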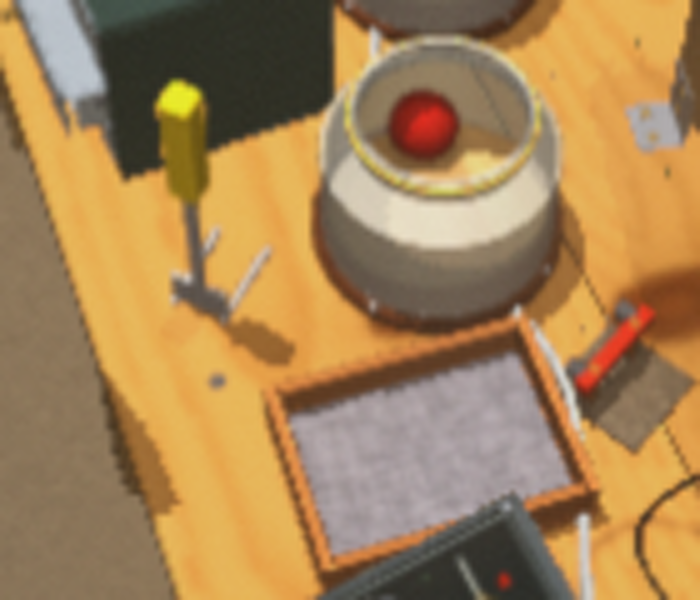

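View pics/c2.png

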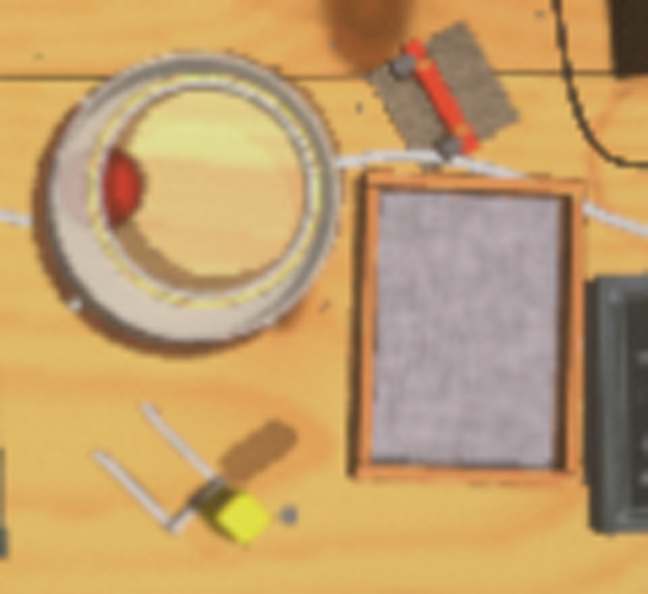

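View pics/c3.png

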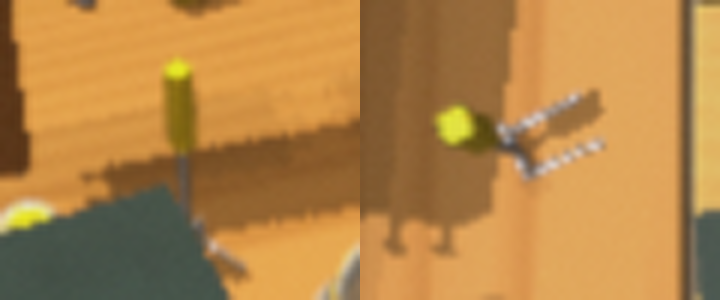

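The crops confirm it. The scoop at top (315,238) is the larger one, next to the tray, with its rails pointing up-left. The scoop on the left board is smaller. I read the pixel positions off these crops and now compute the poses.

```bash
cat > h.py <<'E'
from bench import arm
import numpy as np, cv2
from scipy.spatial.transform import Rotation as R
def ray(n,px):
    c=arm.get_calibration(n); q=cv2.undistortPoints(np.array([[px]],float),np.array(c["camera_matrix"]),np.array(c["dist"]))[0,0]
    w=np.asarray(c["rotation"]); d=R.from_quat(w[[1,2,3,0]]).apply([q[0],-q[1],-1]); return np.array(c["origin"]),d/np.linalg.norm(d)
def onz(n,px,z):
    o,d=ray(n,px); return o+d*(z-o[2])/d[2]
def tri(a,b):
    o,d=ray("scene",a); p,e=ray("top",b)
    s=np.linalg.lstsq(np.c_[d,-e],p-o,rcond=None)[0]; A=o+d*s[0];B=p+e*s[1]; return (A+B)/2,np.linalg.norm(A-B)
T=lambda u,v:((u+.5)/5.4-.5+275,(v+.5)/5.4-.5+145)
S=lambda u,v:((u+.5)/5-.5+185,(v+.5)/5-.5+205)
def wxyz(r): q=r.as_quat(); return [q[3],q[0],q[1],q[2]]
E
python3 - <<'E'
from h import *
np.set_printoptions(precision=4,suppress=True)
def both(nm,s,t,z): print(nm,"scene",onz("scene",S(*s),z)[:2],"top",onz("top",T(*t),z)[:2],"tri",*tri(S(*s),T(*t)))
both("grip",(181,95),(243,515),.1756)
both("mouth",(443,116),(210,190),.1036)
both("ball",(425,125),(98,186),.045)
for s,t in zip([(268,395),(520,318),(598,492),(328,572)],[(355,475),(365,172),(585,182),(578,482)]): both("tray",s,t,.0336)
both("tipA",(268,252),(150,406),.0096)
both("tipB",(213,235),(98,455),.0096)
both("plA",(225,318),(215,480),.0096)
both("plB",(175,295),(172,528),.0096)
E
```

```text
grip scene [ 0.3982 -0.2856] top [ 0.3968 -0.2864] tri [ 0.3975 -0.2864  0.1767] 0.001218338704939928
mouth scene [ 0.5216 -0.2859] top [ 0.5209 -0.2854] tri [ 0.5213 -0.2856  0.1031] 0.0008066950375480086
ball scene [ 0.5295 -0.2479] top [ 0.5283 -0.246 ] tri [ 0.5293 -0.2464  0.043 ] 0.0016646272254359686
tray scene [ 0.4077 -0.3583] top [ 0.4069 -0.3532] tri [ 0.4077 -0.3546  0.0272] 0.0019780949477950995
tray scene [ 0.5327 -0.3616] top [ 0.5343 -0.3601] tri [ 0.534  -0.3604  0.0312] 0.0011532983598505494
tray scene [ 0.5293 -0.4559] top [ 0.5293 -0.4549] tri [ 0.5296 -0.4553  0.0322] 0.00023562550471551853
tray scene [ 0.404  -0.4488] top [ 0.4023 -0.4485] tri [ 0.4031 -0.4487  0.0338] 0.001675338190043061
tipA scene [ 0.4373 -0.2695] top [ 0.437  -0.2697] tri [ 0.4371 -0.2697  0.0099] 0.00031085651953596344
tipB scene [ 0.4147 -0.2503] top [ 0.4163 -0.2471] tri [ 0.4158 -0.2474  0.005 ] 0.0008804051384153522
plA scene [ 0.4053 -0.2982] top [ 0.405  -0.2971] tri [ 0.4052 -0.2974  0.0083] 0.0005576640315614158
plB scene [ 0.3863 -0.2772] top [ 0.3848 -0.2784] tri [ 0.3855 -0.2783  0.0116] 0.0012523427758733717
```

```bash
cat >> h.py <<'E'
SC=np.array([.397,-.2868,.0056]); SY=44.5
J=np.array([.5213,-.2856,.0056]); JY=78.5
TR=np.array([.4683,-.4050,.0056]); TY=87.5
H=.135-arm.hold_point_z; SG=[1]
def pose(o,yaw,pitch=0,h=H):   # scoop origin, yaw deg, pitch deg (+ = tips down)
    r=R.from_euler("ZY",[yaw,pitch],degrees=True)
    t=r*R.from_matrix(np.array([[0,SG[0],0],[SG[0],0,0],[0,0,-1]],float)) # tool y = +-scoop x
    return np.asarray(o)+r.apply([0,0,h]), wxyz(t)
def jar(x,z,y=0):  # jar coordinates (m) to world
    return J+R.from_euler("Z",JY,degrees=True).apply([x,y,z])
def go(o,yaw,pitch=0,feed=.1,h=H):
    p,q=pose(o,yaw,pitch,h); arm.move_straight(p,feed,q)
def floor(s): a=np.radians(12); return s*np.cos(a), .026-s*np.sin(a)
E
python3 - <<'E'
from h import *
print(arm.current_time(),arm.hold_point_z,H)
for sg in(1,-1):
    SG[0]=sg
    for nm,a in dict(hov=(SC,SY,0,.2),grasp=(SC,SY,0),above=(jar(-.025,.13),JY,12),land=(jar(*floor(-.025)),JY,12),in_=(jar(*floor(.0075)),JY,12),back=(jar(-.015,.035),JY,-12),out=(jar(-.015,.12),JY,-12),tray=(TR+[0,-.019,.007],TY,0)).items():
        q=arm.solve_ik(*pose(*a)); print(sg,nm,None if q is None else np.round(q,2))
E
```

```text
0.1 0.0187 0.11630000000000001
1 hov [-0.71  0.19  1.68 -0.    1.27 -1.49]
1 grasp [-0.71  0.28  1.8  -0.    1.07 -1.49]
1 above [-0.44  0.28  1.45 -0.21  1.36 -1.77]
1 land [-0.44  0.36  1.6  -0.22  1.14 -1.72]
1 in_ [-0.38  0.36  1.61 -0.23  1.13 -1.66]
1 back [-0.75  0.45  1.45  0.18  1.36 -2.17]
1 out [-0.75  0.38  1.33  0.18  1.54 -2.13]
1 tray [-0.8   0.45  1.49 -0.    1.21 -2.33]
-1 hov [-0.71  0.19  1.68 -0.    1.27  1.65]
-1 grasp [-0.71  0.28  1.8  -0.    1.07  1.65]
-1 above [-0.44  0.28  1.45 -0.21  1.36  1.37]
-1 land [-0.44  0.36  1.6  -0.22  1.14  1.42]
-1 in_ [-0.38  0.36  1.61 -0.23  1.13  1.48]
-1 back [-0.75  0.45  1.45  0.18  1.36  0.97]
-1 out [-0.75  0.38  1.33  0.18  1.54  1.01]
-1 tray [-0.8   0.45  1.49 -0.    1.21  0.81]
```

```bash
sed -i 's/SG=\[1\]/SG=[-1]/' h.py; python3 - <<'E'
from h import *
arm.movep(*pose(SC,SY,0,.215))
go(SC,SY,0,.12); print(arm.current_force())
arm.gripper_close(60); print(arm.current_width(),arm.current_finger_force(),arm.current_force())
f0=arm.current_force()
go(SC+[0,0,.13],SY,0,.15); arm.pause(.2)
print(arm.current_time(),arm.current_force()-f0,arm.current_moment())
a=arm.snapshot("scene");b=arm.snapshot("top")
cv2.imwrite("pics/g1.png",np.hstack([cv2.resize(a[150:270,190:300],None,fx=4,fy=4),cv2.resize(b[140:260,270:360],None,fx=4,fy=4)])[:,:,::-1])
E
```

```text
[-0.03546021 -0.67953851  0.69264845]
0.015021043518937034 58.466768860816956 [ 0.34937554 -0.46564482  4.09438671]
4.4583 [ 0.07766626  0.67920588 -4.83405185] [-0.0223592   0.01184738  0.04015022]
```

View pics/g1.png

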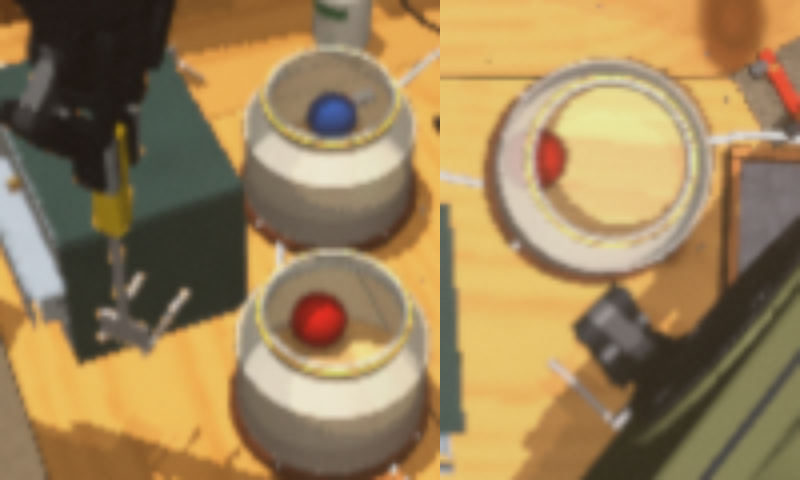

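The scoop hangs upright in the fingers, with its rail tips at crop (185,293) and (137,277). Next I check its pose in the hand, then go above the jar.

```bash
python3 - <<'E'
from h import *
np.set_printoptions(precision=4,suppress=True)
S4=lambda u,v:((u+.5)/4-.5+190,(v+.5)/4-.5+150)
o=SC+[0,0,.13]
for nm,p in dict(tipA=(185,293),tipB=(137,277),plA=(150,347),plB=(101,320)).items():
    w=onz("scene",S4(*p),o[2]+.003); print(nm,R.from_euler("Z",SY,degrees=True).inv().apply(w-o))
go(jar(-.025,.135),JY,12,.15); arm.pause(.2)
print(arm.current_time(),arm.current_force(),arm.current_ee_pos()-pose(jar(-.025,.135),JY,12)[0])
a=arm.snapshot("scene");b=arm.snapshot("top")
cv2.imwrite("pics/g2.png",np.hstack([cv2.resize(a[150:280,210:310],None,fx=4,fy=4),cv2.resize(b[130:260,270:360],None,fx=4,fy=4)])[:,:,::-1])
E
```

```text
tipA [ 0.042  -0.0142  0.003 ]
tipB [0.0407 0.0157 0.003 ]
plA [ 0.0005 -0.0136  0.003 ]
plB [0.0053 0.0196 0.003 ]
5.7333 [-0.7455  0.0306 -0.6592] [-0.0008 -0.0005  0.0003]
```

View pics/g2.png

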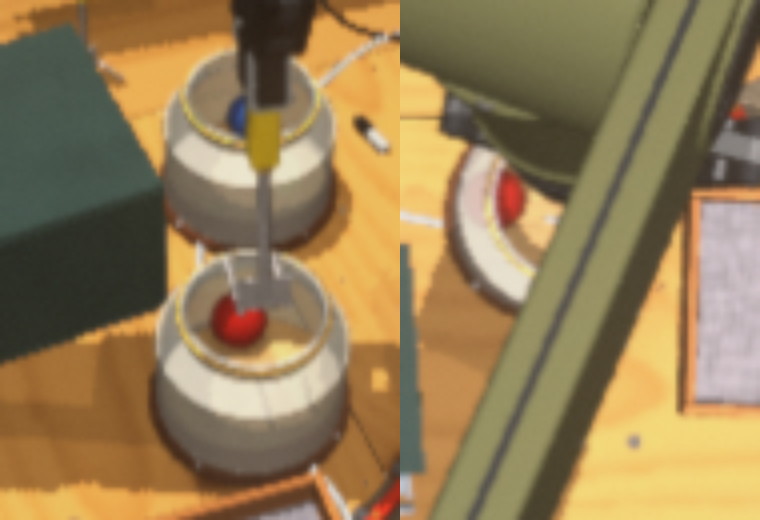

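The scoop hangs tilted over the mouth, with its plate at crop (262,293) and the ball at (240,320). I'll descend with force checks.

```bash
cat >> h.py <<'E'
YO=-.0007
E
python3 - <<'E'
from h import *
np.set_printoptions(precision=2,suppress=True)
x,z=floor(-.025); f0=arm.current_force()
for dz in(.075,.05,.02,.005):
    go(jar(x,z+dz,YO),JY,12,.08); f=arm.current_force()-f0; print(dz,f)
    if np.linalg.norm(f)>4: raise SystemExit("contact")
for dz in np.arange(.0035,-.0036,-.0005):
    go(jar(x,z+dz,YO),JY,12,.01); arm.pause(.05); f=arm.current_force()-f0; print(round(dz,4),f)
    if np.linalg.norm(f)>2: break
print(arm.current_time(),arm.current_moment())
a=arm.snapshot("scene")
cv2.imwrite("pics/g3.png",cv2.resize(a[170:290,220:320],None,fx=5,fy=5)[:,:,::-1])
E
```

```text
0.075 [-0.95  0.57  0.74]
0.05 [-0.32  0.07  0.2 ]
0.02 [-0.03  0.72  0.43]
0.005 [-0.62  0.03 -0.11]
0.0035 [-1.02  0.41 -0.97]
0.003 [-0.65  0.56 -0.41]
0.0025 [-0.81  0.41 -0.04]
0.002 [-0.58 -0.45 -0.21]
0.0015 [-0.7   0.26  0.27]
0.001 [-1.68  0.65  2.41]
9.5083 [ 0.15  0.06 -0.02]
```

View pics/g3.png

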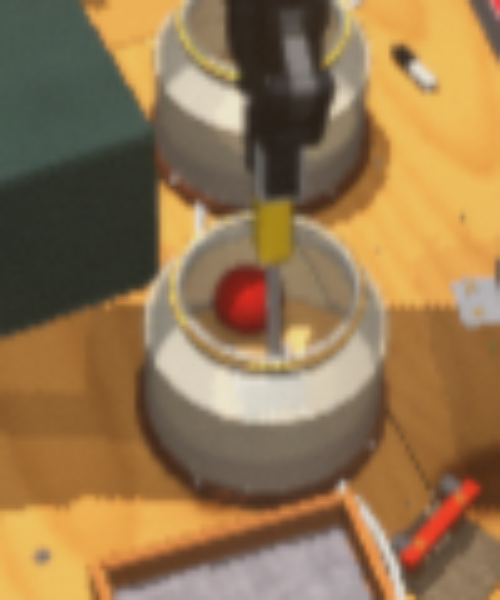

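The rails are on the floor just above the predicted height, with the ball at crop (248,298) undisturbed. Now I slide them under the ball.

```bash
python3 - <<'E'
from h import *
np.set_printoptions(precision=2,suppress=True)
d=R.from_euler("Z",-JY,degrees=True); 
go(jar(*(np.array(floor(-.025))+[0,.0011]),YO),JY,12,.01); arm.pause(.1); f0=arm.current_force(); print(d.apply(f0))
for s in list(np.arange(-.017,.0021,.006))+[.003,.0045,.006,.0075]:
    x,z=floor(s); go(jar(x,z+.0011,YO),JY,12,.03); arm.pause(.05); f=d.apply(arm.current_force()-f0); print(round(s,4),f)
    if f[0]<-4: break
print(arm.current_time(),arm.current_moment())
a=arm.snapshot("scene")
cv2.imwrite("pics/g4.png",cv2.resize(a[170:290,220:320],None,fx=5,fy=5)[:,:,::-1])
E
```

```text
[0.14 1.42 2.34]
-0.017 [-0.67 -1.09  1.18]
-0.011 [-0.01 -1.11  1.79]
-0.005 [-2.09 -0.62  3.09]
0.001 [-0.53 -1.01  4.22]
0.003 [-1.72 -1.26  3.35]
0.0045 [-3.08 -1.65  4.53]
0.006 [-1.72 -0.92  4.8 ]
0.0075 [-2.78 -1.84  3.7 ]
12.775 [-0.47  0.16 -0.03]
```

View pics/g4.png

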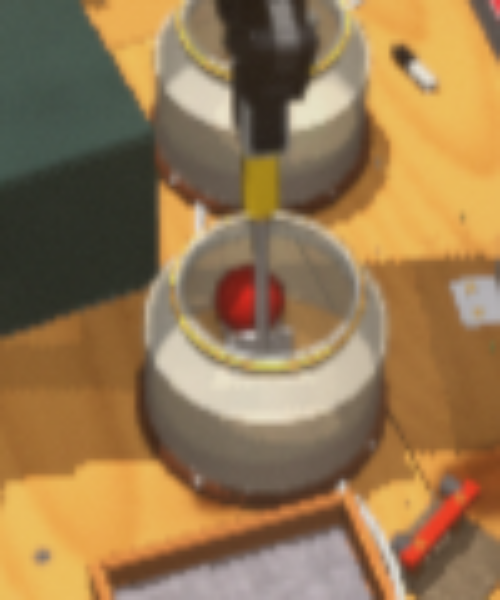

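```bash
python3 - <<'E'
from h import *
np.set_printoptions(precision=4,suppress=True)
d=R.from_euler("Z",-JY,degrees=True)
S5=lambda u,v:((u+.5)/5-.5+220,(v+.5)/5-.5+170)
print("ball jar xy",d.apply(onz("scene",S5(250,298),.0425)-J))
px,pz=floor(.0015); pz+=.0015
for p in range(10,-13,-2):
    k=(12-p)/24; a=np.radians(p)
    go(jar(px-.005*k+.006*np.cos(a),pz+.003*k-.006*np.sin(a),YO),JY,p,.05)
    f=d.apply(arm.current_force()); print(p,np.round(f,1))
    if np.linalg.norm(f)>15: break
arm.pause(.3)
print(arm.current_time(),arm.current_force())
a=arm.snapshot("scene")
cv2.imwrite("pics/g5.png",cv2.resize(a[170:290,220:320],None,fx=5,fy=5)[:,:,::-1])
E
```

```text
ball jar xy [ 0.0416 -0.0012  0.0369]
10 [ 1.1 -0.2  1.9]
8 [-1.7 -0.5 -0.7]
6 [ 0.  -0.5 -1.9]
4 [ 0.3 -0.7 -1.4]
2 [ 1.   0.5 -1.3]
0 [ 1.3  0.1 -0. ]
-2 [ 0.5 -0.2 -2.3]
-4 [-0.3  0.5 -1. ]
-6 [-0.2 -0.5 -1.7]
-8 [ 0.4 -0.6 -1.1]
-10 [-0.3  0.2 -2.2]
-12 [-0.   0.7 -1. ]
16.125 [-0.2731  0.2434 -1.2106]
```

View pics/g5.png

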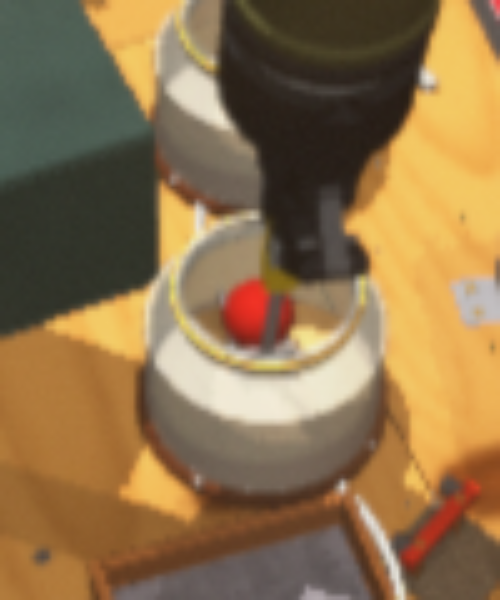

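The ball has rolled back against the plate, at crop (257,312), so it now rides in the scoop. That was my tenth picture; from here I check the ball by its red blob's pixel centroid in code.

```bash
cat >> h.py <<'E'
def proj(n,P):
    c=arm.get_calibration(n); w=np.asarray(c["rotation"]); v=R.from_quat(w[[1,2,3,0]]).inv().apply(np.asarray(P)-c["origin"])*[1,-1,-1]
    return cv2.projectPoints(v.reshape(1,1,3),np.zeros(3),np.zeros(3),np.array(c["camera_matrix"]),np.array(c["dist"]))[0].ravel()
def red(n,c,w=16):
    im=arm.snapshot(n).astype(int); x,y=np.round(c).astype(int); m=(im[:,:,0]>90)&(im[:,:,0]>2.2*im[:,:,1])&(im[:,:,0]>2.2*im[:,:,2])
    m=m[y-w:y+w,x-w:x+w]; v,u=np.nonzero(m); return len(u),(u.mean()+x-w,v.mean()+y-w) if len(u) else None
def check(o,yaw,p):
    B=o+R.from_euler("ZY",[yaw,p],degrees=True).apply([.0195,0,.0168]); c=proj("scene",B)
    print("t",round(arm.current_time(),2),"pred",np.round(c,1),"red",red("scene",c),"F",np.round(arm.current_force(),1))
E
python3 - <<'E'
from h import *
for x,z in((-.006,.034),(-.016,.038),(-.016,.06),(-.016,.09),(-.016,.135)):
    o=jar(x,z,YO); go(o,JY,-12,.06); check(o,JY,-12)
E
```

```text
t 16.47 pred [272.  235.3] red (100, (np.float64(271.09), np.float64(234.05))) F [-0.   0.8 -1.5]
t 16.85 pred [272.8 237.7] red (84, (np.float64(271.67857142857144), np.float64(235.48809523809524))) F [ 0.5  0.4 -1.6]
t 17.42 pred [273.1 232.3] red (111, (np.float64(272.26126126126127), np.float64(230.99099099099098))) F [ 0.7  0.1 -0.8]
t 18.12 pred [273.5 224.6] red (116, (np.float64(272.5603448275862), np.float64(223.33620689655172))) F [0.  1.5 0.1]
t 19.07 pred [274.3 212.3] red (128, (np.float64(273.03125), np.float64(210.71875))) F [-0.6  0.8 -2.5]
```

```bash
python3 - <<'E'
from h import *
B=TR+R.from_euler("Z",TY,degrees=True).apply([-.019,0,.007])
go(B+[0,0,.128],TY,-12,.1); check(B+[0,0,.128],TY,-12)
for z in(.05,.02,.005): go(B+[0,0,z],TY,-12,.08); check(B+[0,0,z],TY,-12)
for p in(-8,-5,-2,0): go(B+[0,0,.004],TY,p,.03); 
check(B+[0,0,.004],TY,0)
arm.pause(.3); f0=arm.current_force()
for z in np.arange(.003,-.0031,-.0005):
    go(B+[0,0,z],TY,0,.01); arm.pause(.05); f=arm.current_force()-f0
    if f[2]>2.5: break
print(z,f); check(B+[0,0,z],TY,0)
E
```

```text
t 20.58 pred [272.7 263.7] red (173, (np.float64(271.0751445086705), np.float64(262.26011560693644))) F [-0.4 -0.7 -0.9]
t 21.76 pred [271.4 282.9] red (151, (np.float64(270.27814569536423), np.float64(281.841059602649))) F [ 0.6 -0.1 -1.4]
t 22.33 pred [271.  289.6] red (149, (np.float64(269.28187919463085), np.float64(288.6979865771812))) F [ 0.2  0.  -1.5]
t 22.72 pred [270.8 292.8] red (142, (np.float64(268.88732394366195), np.float64(291.9225352112676))) F [ 0.  -0.1 -0.5]
t 24.17 pred [270.2 292.3] red (131, (np.float64(268.51145038167937), np.float64(290.8854961832061))) F [ 0.1 -0.4 -0.7]
-0.001 [-0.74017198 -0.64847906  3.86487472]
t 27.22 pred [270.1 293.3] red (127, (np.float64(268.5511811023622), np.float64(291.7795275590551))) F [-0.6  0.1  2.6]
```

```bash
python3 - <<'E'
from h import *
B=TR+R.from_euler("Z",TY,degrees=True).apply([-.019,0,.007])
go(B+[0,0,-.0006],TY,0,.01); arm.pause(.2)
arm.release(); arm.pause(.4)
go(B,TY,0,.08,h=.26); 
arm.movep([.30,-.50,.30],pose(B,TY)[1]); arm.pause(.5)
a=arm.snapshot("scene").astype(int); G=B+[0,0,.135]
for n in("scene","top"):
    im=arm.snapshot(n).astype(int); c=np.round(proj(n,G)).astype(int); x,y=c
    m=(im[:,:,0]>90)&(im[:,:,1]>.75*im[:,:,0])&(im[:,:,2]<.45*im[:,:,0]); w=25
    v,u=np.nonzero(m[y-w:y+w,x-w:x+w]); print(n,"grip top/bot pred",np.round(proj(n,B+[0,0,.17]),1),np.round(proj(n,B+[0,0,.1]),1),len(u),u.min()+x-w if len(u) else 0,u.max()+x-w if len(u) else 0,v.min()+y-w if len(u) else 0,v.max()+y-w if len(u) else 0)
    bp=proj(n,B+np.array([0,.0195,.018])); print(" ball pred",np.round(bp,1),red(n,bp))
print(arm.current_time(),arm.current_force())
E
```

```text
scene grip top/bot pred [275.7 264.3] [274.4 282.2] 344 250 299 261 285
 ball pred [269.8 293. ] (126, (np.float64(268.5), np.float64(291.44444444444446)))
top grip top/bot pred [389.1 202.7] [379.7 204.1] 285 378 408 178 220
 ball pred [361.8 205.6] (154, (np.float64(360.7142857142857), np.float64(205.5)))
32.2667 [ 0.42726869 -0.11248227 -0.10913429]
```

```bash
python3 - <<'E'
from h import *
for n in("scene","top"):
    hsv=cv2.cvtColor(arm.snapshot(n),cv2.COLOR_RGB2HSV); m=((hsv[...,0]>=25)&(hsv[...,0]<=34)&(hsv[...,1]>170)&(hsv[...,2]>70)).astype(np.uint8)
    k,_,st,ce=cv2.connectedComponentsWithStats(m); print(n,[(s.tolist(),np.round(c,1).tolist()) for s,c in zip(st[1:],ce[1:]) if s[4]>15])
E
```

```text
scene [([217, 97, 42, 19, 348], [233.4, 105.9]), ([272, 262, 9, 8, 52], [275.7, 265.3])]
top [([38, 118, 15, 4, 19], [44.8, 119.6]), ([15, 120, 50, 51, 1550], [40.2, 147.4]), ([11, 125, 50, 51, 177], [29.5, 160.6]), ([153, 178, 7, 6, 32], [155.7, 180.6]), ([385, 200, 9, 8, 61], [388.8, 203.4]), ([153, 214, 9, 8, 54], [156.9, 217.6])]
```

Both cameras put the grip top within about 1 px of the predicted upright position: scene (275.7,265.3) and top (388.8,203.4). The ball is in the tray and the arm is clear of everything.

```bash
python3 -c "
from bench import arm
print(arm.finish_job(),arm.current_time())"
```

```text
the job is handed in; nothing more can be done
the job is handed in; nothing more can be done
```

The job is handed in at about 32 s of the 54 s allowed: the scoop stands upright in the wooden tray with the red ball beside its plate, the gripper has let go, and the fingers never touched the ball.

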